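Dock the tester marker in its spring clips and seal its nose

ROBOT

A 6-joint arm with a two-finger parallel gripper is mounted at the origin on a cart in front of the work surface, level with it; the furniture and walls round the work are solid. World frame = base frame: x ahead of the robot, y to its left, z up, the work surface at z = 0. Lengths are in m, angles in rad, forces in N, time in s.
With the tool pointing down it reaches from about 0.35 to 0.975 m from the base axis. Payload 4.9 kg.
Tool frame: the origin (TCP) lies at the very end of the fingers, on their centre line; the grasp point (between the pads) lies 19 mm behind it; z points along the fingers, y is the line along which they close (so a half turn about z gives the same grasp; the last joint's range is limited). The gripper opens to 85 mm and grips with 20 to 120 N. Pads are 22 mm wide; open, the fingers measure 114 mm over their backs; the gripper's body (76 mm by 85 mm) begins 54 mm behind the grasp point. The pads swing forward as they close: fully open they stand 13 mm farther back than shut.
Start: joints at [1.103, 0.053, 1.613, -0, 1.476, -0.119], TCP at [0.214, 0.587, 0.231] pointing down, gripper open.
Joint ranges: [-3.01, 3.01], [-1.01, 2.22], [0.06, 2.58], [-1.02, 4.17], [0.09, 2.62], [-3.14, 3.14]. Speed limits (rad/s): [2.57, 2.57, 3.14, 3.14, 3.14, 3.14].

INTERFACE

Orientations are given as a 3x3 rotation matrix whose columns are the frame's x, y, z axes.
In Python, from cell import * gives the robot as it stands.
- The arm moves only by the tool drive_tool, never from a script. Its argument "increments" is one flat list of numbers, 4 for each row, row after row: the shift along the tool's x, y, z in m, then the turn about the tool's z in rad. A call has 1 to 10 rows; each row shifts and turns the commanded pose from where the row before left it, along the tool's axes as they then stand; what a row does not reach is not made up. A row lasts 1/10 s, in which the tool goes at most 50 mm and 8.59 degrees, less where a joint would pass 70% of its speed; a pose out of reach is approached as far as the arm can. A call with a gripper value outside its range is refused whole. "jaw" is the closure in counts, from 0 (fully open) to 255 (shut), set as the call begins (left out, the last holds). The fingers move at their own pace and stop on an object; "grip_force" is the grip in N (left out, the last holds). Time passes only in rows, so rows that do not move let the fingers close. It gives the time, the measured TCP pose, the force, the opening and the grip force at its end, in the units of the state.
- read_state(): the state, without advancing time (a new reading comes with each control period).
- read_camera(name): name is "scene" or "top" or "wrist"; returns (picture, depth): 384x512x3 uint8, red, green, blue; 384x512 float32, m along the optical axis (not along the pixel's ray), 0 where there is no reading.
- camera_info(name): a dict with "fx", "fy", "cx", "cy" (pixels), "k1" (the pictures are not rectified: a ray, as slopes to the right and down, at radius r is drawn at 1 + k1 r^2 times it, then the intrinsics apply), "extrinsics" (4x4, takes a point from world to camera coordinates); the wrist camera has in their place "hand_eye" (4x4, takes a point from camera to tool coordinates, whose origin is the TCP and whose axes are the flange's). Camera axes: x right, y up, looking along -z (the intrinsics and any distortion apply to the point x, -y, -z); pixel columns grow to the right and rows downward; lengths in m; the calibration is good to about 2 mm. A picture is of the moment at which its call begins: read the wrist's pose just before it. camera_info takes no time and is no camera call.
- hand_in(): hands the job in; it is judged then, once.
The state is a dict: "t": time; "joint_positions": joint angles; "joint_vel": joint speeds; "joint_torque": joint torques, N m; "tcp_pos": TCP position; "eef_rot": TCP orientation; "ft_force": force on the tool from outside, world axes, zero at the start; "torque": the same for the moment, N m; "gripper_width": finger opening in m; "finger_force": force on a finger pad.
Only numpy, scipy, OpenCV 4.12 (cv2) and the standard library are available. Lean on these libraries where they do the work, as an engineer would, in place of code of your own. Each camera call takes 0.05 s, during which the arm holds its last target. There are 200 camera calls.

TASK

Put the tester marker away so that it does not dry out: take it from the pen rest and, with its nose towards the sealing cap but short of the spring pad in it, press it gently down between the spring fingers of the marker dock until both pairs snap around its barrel. Then slide it along in the clips, nose first, into the sealing cap until the pad inside is pressed back about halfway, never squashing it to its end, and let go. Leave the other things on the counter where they are.

Things in the scene. Friction and masses are not known exactly. Their poses are not given: they have to be found in the camera images.
- marker: Round paint marker lying on the pen rest, 199 mm long, 30 to 65 g. Origin on its axis, x axis to the nose. Barrel 18 mm diameter from x = -95 to +80 mm, white with black rear end; nose 10 mm diameter from x = +80 to +100 mm (tip). On the rest its axis is level, 32 mm above the counter; x = -45 to +45 mm is clear for fingers. Lift it straight up.
- pen_rest: White rest fixed to the counter, 136 x 50 mm base 8 mm thick, with V notches at x = -60 and +60 mm, up to 32 mm high; x axis runs along the marker. Origin at the centre of its underside, on the counter.
- dock: Marker dock fixed to the counter: aluminium base 209 x 56 x 8 mm (x = -73 to +136 mm). Origin on the counter midway between the clips; x axis points to the sealing cap, along the docked marker. Between the clips (x = -42 to +42 mm) only the base lies below. Once clipped, sliding the marker along takes roughly 5 to 12 N. Push midway between the clips, or only the nearer one snaps.
- pad (a joint): How far the spring pad in the sealing cap is pressed back, m: 0 free, 0.010 at its end, 0.7 N per mm; the clips' grip holds the marker against it. The cap is a black tube on a rail, axis 45 mm high, 25 mm outside, 17 mm inside. Its mouth is at dock x = +84 to +102 mm, set anew each time and not reported: find it by feel. The free pad lies 10 mm inside the mouth.
- marker_nose (a point): Tip of the marker's nose, on its axis.
- dock_axis (a point): Point on the docked marker's axis, 45 mm above the dock's origin, axes as the dock's. With the marker's origin 24 mm behind it (dock x = -24 mm) the nose is short of the cap, both clips hold the barrel, and it has to slide 18 to 36 mm until the nose meets the pad.
- paint_jar: Bystander: paint jar with white lid, 67 mm across, 61 mm high, origin at its underside.
- eraser: Bystander: eraser 23 x 56 x 13 mm lying on the counter, origin at its underside.
- paint_tube: Bystander: lying paint tube 34 x 122 x 25 mm, origin at its underside.
- charcoal_box: Bystander: lying black box 150 x 38 x 38 mm, origin at its underside.
- clip_rear (a point): Centre of the rear clip at dock x = -50 mm, 45 mm high. A clip, 16 mm long, is a rigid saddle and two steel spring fingers: flared tips 61 mm high, 26 mm apart, narrowing to about 12 mm at the lips 52 mm high. A level marker meets them with its axis about 60 mm high; snapping into both clips takes 8 to 18 N; the seated axis is 45 mm high.
- saddles: The two black V saddles of the clips, fixed on the dock at dock x = -50 and +50 mm; origin and axes as the dock's. The clip fingers alone pull the marker home once it has snapped; the saddles are rigid (an arm pushing on by 1 mm may add 10 N) and their V faces must not bear more than 60 N in sum, which is some 25 N of downward push.
There are look-alikes about, which are no part of the job. There is more than one size of the marker; the job needs the larger.

How it is judged:
On the way:
1. the marker is snapped into both clips, its nose towards the cap, the pad not yet pressed (z of marker in the frame of dock_axis between -0.0025 and 0.0025 m and y of marker in the frame of dock_axis between -0.0025 and 0.0025 m and angle between the x axis of marker and the x axis of dock, either way round below 0.04 rad and x of marker_nose in the frame of dock_axis above 0.06 m and value of joint pad below 0.001 m), for 0.2 s.
At the end, for the whole second after the job is handed in: The marker rests released in both clips, its axis within 2.5 mm and 0.04 rad of the dock's, and its nose holds the spring pad pressed back by 3 to 8 mm (z of marker in the frame of dock_axis between -0.0025 and 0.0025 m and y of marker in the frame of dock_axis between -0.0025 and 0.0025 m and angle between the x axis of marker and the x axis of dock, either way round below 0.04 rad and value of joint pad between 0.003 and 0.008 m and linear speed of marker below 0.01 m/s and x of marker_nose in the frame of dock_axis above 0.08 m); the robot touches nothing.
It fails at once if the pad is squashed nearly to its end (9 mm or more of 10) (value of joint pad above 0.009 m).
It fails at once if the marker is rammed onto the saddles (more than 60 N on their faces) (contact force between marker and saddles above 60 N).
It fails at once if a bystander is pushed more than 30 mm (distance of any of paint_jar, eraser, paint_tube, charcoal_box from where it was at the start of the episode above 0.03 m).
It also fails if it takes over 72 s, if anything falls off the work surface, if the arm or the gripper's body presses on something with over 40 N, if the wrist force passes 120 N, or if a joint passes its speed limit or range.

## Working session

There is one attempt and no reset: what is moved stays moved. The work goes in short steps, Python scripts to look and compute and a tool call to move; the robot and the scene stay as the last step left them, time stands still between calls to the robot, and variables do not carry over. Pictures are saved under pics/ and viewed, at most 10 in all, crops included, and the job is handed in when it is done.

Besides the shell and the picture viewer there is one more tool, called after "Emit:" as a command line: name --argument value ..., lists and objects as JSON in quotes. drive_tool: Moves the arm, as the interface text tells. Its arguments: {"type":"object","properties":{"increments":{"type":"array"},"jaw":{"type":"number"},"grip_force":{"type":"number"}},"required":["increments"]}

```bash
ls; mkdir -p pics; cat > h.py <<'E'
from cell import *
import numpy as np, cv2
def ray(name,u,v,st=None):
    c=camera_info(name)
    xd,yd=(u-c["cx"])/c["fx"],(v-c["cy"])/c["fy"]
    x,y=xd,yd
    for _ in range(20):
        f=1+c["k1"]*(x*x+y*y); x,y=xd/f,yd/f
    d=np.array([x,-y,-1.])
    if "hand_eye" in c:
        H=np.array(c["hand_eye"]); R=np.array(st["eef_rot"]); 
        return R@H[:3,3]+np.array(st["tcp_pos"]), R@H[:3,:3]@d
    T=np.linalg.inv(np.array(c["extrinsics"]))
    return T[:3,3],T[:3,:3]@d
def onz(name,u,v,z,st=None):
    o,d=ray(name,u,v,st); return o+d*(z-o[2])/d[2]
def atdepth(name,u,v,dep,st=None):
    o,d=ray(name,u,v,st); return o+d*dep
E
python3 - <<'E'
from h import *
s=read_state(); print(s)
for n in ["top","scene"]:
    p,d=read_camera(n); cv2.imwrite(f"pics/{n}.png",p[:,:,::-1]); np.save(f"{n}_d.npy",d); print(n,camera_info(n))
print(camera_info("wrist"))
E
```

```text
pics
{'t': 0.0, 'joint_positions': array([ 1.10299243e+00,  5.33183985e-02,  1.61430506e+00,  2.44343033e-05,
        1.47599275e+00, -1.19007865e-01]), 'joint_vel': array([ 0.00042989, -0.00092534,  0.00085938, -0.00081768, -0.00052255,
        0.00134687]), 'joint_torque': array([-2.81617518e-03, -3.93665314e+01, -3.70185649e+01, -3.00660722e-04,
        6.75925883e-03, -4.73925486e-07]), 'tcp_pos': array([0.21331821, 0.5868048 , 0.23008026]), 'eef_rot': array([[-9.39783948e-01,  3.41767844e-01, -9.34185647e-04],
       [ 3.41769018e-01,  9.39782270e-01, -1.79517403e-03],
       [ 2.64398349e-04, -2.00635145e-03, -9.99997952e-01]]), 'ft_force': array([-0.5521    , -0.41370119, -0.56642593]), 'torque': array([ 0.01316476, -0.02102383,  0.00534126]), 'finger_force': 0.0, 'gripper_width': 0.08542763196501964}
top {'fx': 367.1718419752271, 'fy': 367.1718419752271, 'cx': 256.7074569827446, 'cy': 188.92046053434876, 'k1': -0.10023810291869072, 'extrinsics': array([[ 0.06108443, -0.99813168, -0.00135642, -0.03361223],
       [ 0.97028473,  0.05906135,  0.23464719, -0.57792549],
       [-0
[... 295 characters left out ...]
4248,  0.01124008, -0.31111331],
       [ 0.43540497,  0.31342764,  0.84391091, -0.3018437 ],
       [-0.69700039, -0.4759227 ,  0.53636558, -0.60453109],
       [ 0.        ,  0.        ,  0.        ,  1.        ]])}
{'fx': 297.8119229291817, 'fy': 297.8119229291817, 'cx': 254.371734147665, 'cy': 185.62373549042758, 'k1': -0.04328935547847504, 'hand_eye': array([[ 8.85088577e-04,  9.53204903e-01,  3.02323716e-01,
         7.67169899e-02],
       [ 9.99999608e-01, -8.34599262e-04, -2.96186229e-04,
        -2.30688755e-05],
       [-3.00070160e-05,  3.02323859e-01, -9.53205268e-01,
        -1.42064822e-01],
       [ 0.00000000e+00,  0.00000000e+00,  0.00000000e+00,
         1.00000000e+00]])}
```

View pics/top.png

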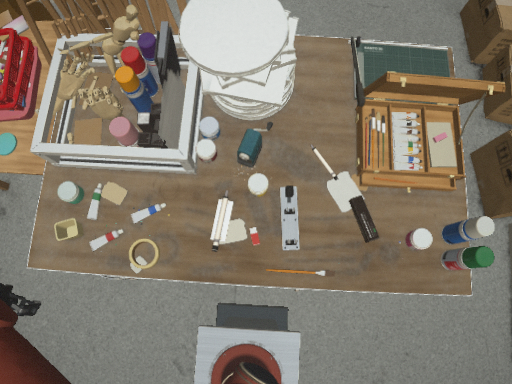

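View pics/scene.png

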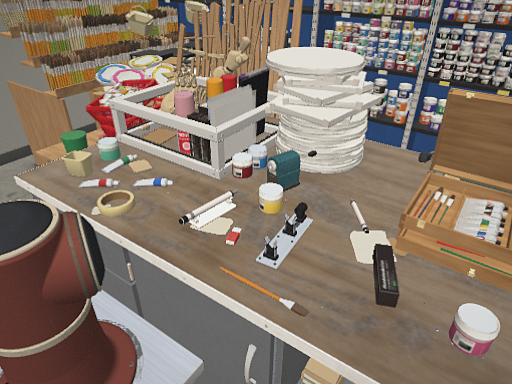

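```bash
python3 - <<'E'
import cv2,numpy as np
a=cv2.imread("pics/top.png")[140:262,195:350]; b=cv2.imread("pics/scene.png")[180:275,170:325]
a=cv2.resize(a,None,fx=2.55,fy=2.55,interpolation=2);b=cv2.resize(b,None,fx=2.55,fy=2.55,interpolation=2)
cv2.imwrite("pics/c1.png",np.vstack([a,b]));print(a.shape,b.shape)
from h import *
d=np.load("top_d.npy")
for n,u,v,z in [("head",212,248,.03),("tail",227,194,.03),("small1",313,147,.01),("small2",337,176,.01),("dock near",290,247,.008),("dock far",289,187,.04)]:
    print(n,onz("top",u,v,z).round(3), atdepth("top",u,v,d[v,u]).round(3))
E
```

```text
(311, 395, 3) (242, 395, 3)
head [0.389 0.131 0.03 ] [0.389 0.13  0.037]
tail [0.565 0.097 0.03 ] [0.565 0.097 0.033]
small1 [ 0.752 -0.18   0.01 ] [ 0.752 -0.18   0.009]
small2 [ 0.654 -0.263  0.01 ] [ 0.653 -0.263  0.012]
dock near [ 0.409 -0.115  0.008] [ 0.409 -0.115  0.011]
dock far [ 0.599 -0.102  0.04 ] [ 0.594 -0.1    0.059]
```

View pics/c1.png

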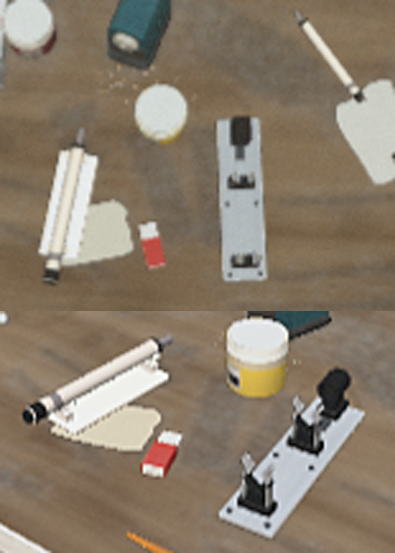

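The scene shows the larger marker on the white rest, with its grey nose to the far side and its black rear nearest the robot (crop about 78,135 to 50,275). The dock is to its right with the cap at the far end. The smaller look-alike is at top right. I'm moving above the marker for a closer look.

Emit:
drive_tool --increments '[-0.036,-0.031,0,0,-0.036,-0.031,0,0,-0.036,-0.031,0,0,-0.036,-0.031,0,0,-0.036,-0.031,0,0,-0.036,-0.031,0,0,-0.036,-0.031,0,0,-0.036,-0.031,0,0,-0.036,-0.031,0,0,-0.036,-0.031,0,0]' --jaw 0

```text
t: 1.1
tcp_pos: [0.4463, 0.1711, 0.231]
eef_rot: [[-0.94, 0.342, -0.0], [0.342, 0.94, 0.0], [0.0, 0.0, -1.0]]
ft_force: [1.0, 1.0, 0.4]
gripper_width: 0.0854
finger_force: 0.0
```

Emit:
drive_tool --increments '[-0.027,-0.022,0,0,-0.026,-0.022,0,0,0,0,0,-0.08,0,0,0,-0.08,0,0,0,0,0,0,0,0]'

```text
t: 1.7
tcp_pos: [0.4805, 0.1135, 0.2309]
eef_rot: [[-0.982, 0.189, -0.001], [0.189, 0.982, -0.0], [0.001, -0.0, -1.0]]
ft_force: [-0.4, -0.4, -0.5]
gripper_width: 0.0856
finger_force: 0.0
```

```bash
python3 - <<'E'
from h import *
s=read_state(); p,d=read_camera("wrist"); print(s["t"],s["tcp_pos"],s["eef_rot"][:,0],s["joint_positions"],s["ft_force"])
cv2.imwrite("pics/w1.png",p[:,:,::-1]); np.savez("w1.npz",p=p,d=d,tcp_pos=s["tcp_pos"],eef_rot=s["eef_rot"])
E
```

```text
1.7 [0.48048796 0.11352653 0.23093136] [-9.81925228e-01  1.89268245e-01  6.15324631e-04] [ 8.11697788e-02 -2.68951457e-01  1.91060520e+00 -1.98844980e-05
  1.50058317e+00 -1.29920830e+00] [-0.40712907 -0.38914733 -0.50117434]
```

View pics/w1.png

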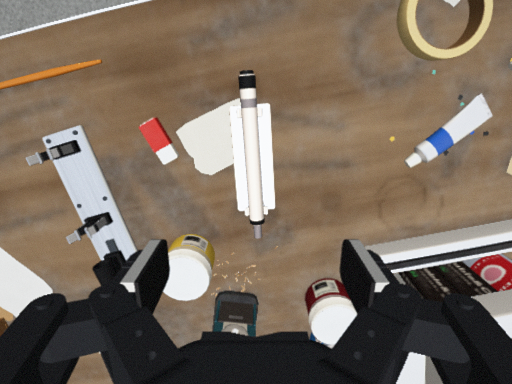

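The marker runs from its rear at (248,72) to its nose at (257,238). The dock base starts at (62,135), with the cap partly behind a finger at (115,265). The depth cloud will give the marker's axis.

```bash
cat >> h.py <<'E'
def cloud(name,d,st=None):
    c=camera_info(name); H,W=d.shape
    u,v=np.meshgrid(np.arange(W),np.arange(H)); K=np.array([[c["fx"],0,c["cx"]],[0,c["fy"],c["cy"]],[0,0,1]])
    q=cv2.undistortPoints(np.stack([u,v],-1).reshape(-1,1,2).astype(np.float64),K,np.array([c["k1"],0,0,0.])).reshape(H,W,2)
    P=np.stack([q[...,0]*d,-q[...,1]*d,-d],-1)
    T=np.linalg.inv(np.array(c["extrinsics"])) if st is None else np.array(c["hand_eye"])
    P=P@T[:3,:3].T+T[:3,3]
    return P if st is None else P@np.array(st["eef_rot"]).T+np.array(st["tcp_pos"])
def axis(X):
    vx,vy,x,y=cv2.fitLine(X.astype(np.float32),cv2.DIST_HUBER,0,.01,.01).ravel(); d=np.array([vx,vy])*np.sign(vx)
    return np.array([x,y]),d
E
python3 - <<'E'
from h import *
w=np.load("w1.npz"); P=cloud("wrist",w["d"],w)
V,U=np.mgrid[:384,:512]
table=P[(U>300)&(U<380)&(V>80)&(V<200)]; print("table z",np.median(table[:,2]))
m=(w["d"]>0)&(U>225)&(U<280)&(V>60)&(V<245)&(P[...,2]>0.034)
X=P[m]; c,d=axis(X[:,:2]); s=(X[:,:2]-c)@d; print("n",m.sum(),"z",np.percentile(X[:,2],[5,50,95]))
a,b=c+d*s.min(),c+d*s.max(); print("rear",a,"tip(z>.034)",b,"len",s.max()-s.min(),"ang",np.arctan2(d[1],d[0]))
# tip & rear via pixels at axis height
print(onz("wrist",248,70,.032,w),onz("wrist",257,239,.032,w))
mid=onz("wrist",248,71,.032,w)[:2]
# dock from top camera
D=np.load("top_d.npy"); p=cv2.imread("pics/top.png"); Q=cloud("top",D)
hsv=cv2.cvtColor(p,cv2.COLOR_BGR2HSV); V,U=np.mgrid[:384,:512]
m=(U>272)&(U<308)&(V>180)&(V<255)&(hsv[...,1]<60)&(hsv[...,2]>110)
c2=Q[m]; r=cv2.minAreaRect(c2[:,:2].astype(np.float32)*1000); print("dock",m.sum(),r,np.median(c2[:,2]))
E
```

```text
table z -0.0008733763697883201
n 2323 z [0.03538924 0.03903726 0.04096292]
rear [0.38167505 0.1233687 ] tip(z>.034) [0.57895031 0.0992178 ] len 0.19874805964084594 ang -0.121816166
[0.38174903 0.12539041 0.032     ] [0.58195365 0.09737888 0.032     ]
dock 1054 ((458.2225341796875, -93.25482177734375), (116.06617736816406, 315.21417236328125), 82.97748565673828) 0.00760036119616303
```

Emit:
drive_tool --increments '[0,-0.002,0.03,-0.06,0,0,0.04,0,0,0,0.03,0,0,0,0,0,0,0,0,0]'

```text
t: 2.25
tcp_pos: [0.4802, 0.1118, 0.1316]
eef_rot: [[-0.992, 0.128, -0.001], [0.128, 0.992, -0.0], [0.001, -0.0, -1.0]]
ft_force: [0.0, -1.0, 0.8]
gripper_width: 0.0854
finger_force: 0.0
```

```bash
python3 - <<'E'
from h import *
s=read_state(); p,d=read_camera("wrist"); w={k:s[k] for k in("tcp_pos","eef_rot")}; print(s["t"],s["tcp_pos"],s["eef_rot"][:,0])
cv2.imwrite("pics/w2.png",p[:,:,::-1]); P=cloud("wrist",d,w)
R=w["eef_rot"]; L=(P-w["tcp_pos"])@R
m=(d>0)&(P[...,2]>0.034)&(P[...,2]<.046)&(abs(L[...,1])<.03)&(abs(L[...,0])<.13)
V,U=np.nonzero(m); print(m.sum(),U.min(),U.max(),V.min(),V.max())
X=P[m]; c,a=axis(X[:,:2]); t=(X[:,:2]-c)@a; print("z",np.percentile(X[:,2],[5,50,95,99]),"rear",c+a*t.min(),"tip",c+a*t.max(),np.ptp(t),"ang",np.arctan2(a[1],a[0]))
# symmetric estimate: per-slice edges midpoint at z>.034
cs=[]
for k in np.arange(t.min()+.01,t.max()-.03,.005):
    z=X[(t>k)&(t<k+.005)]; n=np.array([-a[1],a[0]]); q=(z[:,:2]-c)@n; cs.append((k,(q.min()+q.max())/2,q.max()-q.min()))
cs=np.array(cs); f=np.polyfit(cs[:,0],cs[:,1],1); print("slice fit corr ang",f,"width",np.median(cs[:,2]))
E
```

```text
2.25 [0.48023292 0.11179107 0.13156436] [-9.91716417e-01  1.28445383e-01  5.75816940e-04]
4380 242 264 60 287
z [0.03536298 0.03908055 0.04090354 0.04145387] rear [0.38140168 0.12328987] tip [0.57938503 0.09905785] 0.19946077733307244 ang -0.12178849
slice fit corr ang [-1.16005275e-03 -4.80985110e-05] width 0.016076504273534867
```

Emit:
drive_tool --increments '[0,-0.0005,0.035,-0.007,0,0,0.035,0,0,0,0.03,0,0,0,0.018,0,0,0,0,0]'

```text
t: 2.8
tcp_pos: [0.4799, 0.1111, 0.0128]
eef_rot: [[-0.993, 0.122, -0.002], [0.122, 0.993, -0.0], [0.002, -0.0, -1.0]]
ft_force: [-1.1, 0.8, 0.3]
gripper_width: 0.0854
finger_force: 0.0
```

Emit:
drive_tool --increments '[0,0,0,0,0,0,0,0,0,0,0,0,0,0,0,0,0,0,0,0,0,0,0,0,0,0,0,0,0,0,0,0,0,0,0,0,0,0,0,0]' --jaw 255 --grip_force 60

```text
t: 3.8
tcp_pos: [0.481, 0.1111, 0.0143]
eef_rot: [[-0.993, 0.121, 0.001], [0.121, 0.993, 0.0], [-0.001, 0.0, -1.0]]
ft_force: [-1.8, 0.6, 5.8]
gripper_width: 0.0163
finger_force: 58.5
```

Emit:
drive_tool --increments '[0,0,-0.02,0,0,0,-0.03,0,0,0,-0.04,0,0,0,-0.04,0,0,0,-0.03,0,0,0,0,0,0,0,0,0]'

```text
t: 4.5
tcp_pos: [0.4805, 0.1111, 0.1737]
eef_rot: [[-0.993, 0.122, 0.001], [0.122, 0.993, 0.0], [-0.001, 0.0, -1.0]]
ft_force: [0.1, 0.0, -0.6]
gripper_width: 0.0163
finger_force: 58.6
```

```bash
python3 - <<'E'
from h import *
s=read_state(); p,d=read_camera("wrist"); w={k:s[k] for k in("tcp_pos","eef_rot")}; print(s["t"],s["tcp_pos"],s["eef_rot"][:,0],s["ft_force"],s["gripper_width"])
cv2.imwrite("pics/w3.png",p[:,:,::-1]); np.savez("w3.npz",p=p,d=d,**w)
E
```

```text
4.5 [0.48051066 0.11106565 0.17366674] [-0.99258989  0.12150646 -0.00121743] [ 0.14159662  0.03094884 -0.59967172] 0.016329094627684657
```

View pics/w3.png

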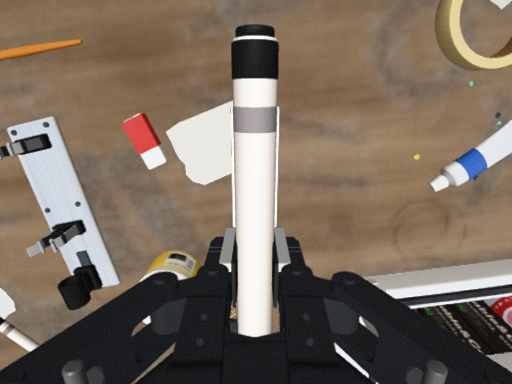

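The marker is held straight in the jaws, with its rear at (255,30). The whole dock is in view: near corners (8,128) and (57,117), far corner (118,283), and the cap at (75,290). I'll measure the dock and how the marker sits in the hand.

```bash
python3 - <<'E'
from h import *
w=np.load("w3.npz"); d=w["d"]; p=w["p"]; P=cloud("wrist",d,w); V,U=np.mgrid[:384,:512]
hsv=cv2.cvtColor(p,cv2.COLOR_RGB2HSV)
t=P[(U>80)&(U<110)&(V>70)&(V<105)]; print("table z",np.median(t[:,2]))
m=(U<125)&(V>105)&(V<292)&(P[...,2]>.004)&(P[...,2]<.013)&(d>0)&(hsv[...,1]<70)&(hsv[...,2]>90)
m=cv2.morphologyEx(m.astype(np.uint8),cv2.MORPH_OPEN,np.ones((3,3)))
n,l,st,_=cv2.connectedComponentsWithStats(m); k=1+np.argmax(st[1:,4]); m=l==k
X=P[m]; print("n",m.sum(),"z",np.median(X[:,2])); r=cv2.minAreaRect((X[:,:2]*1000).astype(np.float32)); print(r,cv2.boxPoints(r))
# long-edge fits: for slices along approx axis
ctr=np.array(r[0])/1000; a=np.array([np.cos(.08),np.sin(.08)])
for it in range(3):
    nrm=np.array([-a[1],a[0]]); s=(X[:,:2]-ctr)@a; q=(X[:,:2]-ctr)@nrm
    R=[];Lf=[]
    for k in np.arange(s.min()+.006,s.max()-.006,.004):
        z=q[(s>k)&(s<k+.004)]
        if len(z)>5: R.append((k+.002,z.min()));Lf.append((k+.002,z.max()))
    R=np.array(R);Lf=np.array(Lf)
    def rob(A):
        g=np.ones(len(A),bool)
        for _ in range(5):
            f=np.polyfit(A[g,0],A[g,1],1); e=A[:,1]-np.polyval(f,A[:,0]); g=abs(e)<max(.0008,1.5*np.median(abs(e)))
        return f,g.sum(),len(A)
    fr,fl=rob(R),rob(Lf)
    print("right",fr,"left",fl)
    th=np.arctan2(a[1],a[0])+np.arctan((fr[0][0]+0*fl[0][0])); a=np.array([np.cos(th),np.sin(th)])
    print("th",th)
nrm=np.array([-a[1],a[0]]); s=(X[:,:2]-ctr)@a; q=(X[:,:2]-ctr)@nrm
s0=np.percentile(s,.3); print("len",np.ptp(s),"wid",np.ptp(q),s0,s.min())
print("near-end, origin est (s.min)",ctr+a*(s.min()+.073)+nrm*(fr[0][1]+.028), "left edge based",ctr+a*(s.min()+.073)+nrm*(fl[0][1]-.028))
# cap / tall things
m=(U<125)&(V>105)&(V<320)&(P[...,2]>.03)&(P[...,2]<.075)&(d>0); Y=P[m]
o=ctr+a*(s.min()+.073)+nrm*(fr[0][1]+.028)
sx=(Y[:,:2]-o)@a; sy=(Y[:,:2]-o)@nrm
for lo in np.arange(-.065,.14,.006):
    g=(sx>=lo)&(sx<lo+.006)
    if g.sum()>3: print(round(lo,3),g.sum(),sy[g].min().round(4),sy[g].max().round(4),Y[g,2].max().round(4))
# marker in tool frame
L=(P-w["tcp_pos"])@w["eef_rot"]; m=(d>0)&(U>225)&(U<285)&(V>20)&(V<225)&(L[...,2]<-.012)&(L[...,2]>-.035)
Z=L[m]; c,b=axis(Z[:,:2]); print("marker tool",m.sum(),c,b,"y at 0",c[1]-c[0]*b[1]/b[0],"rear x",Z[:,0].max(),"z top",np.percentile(Z[:,2],[1,5]))
for lo in [.03,.05,.07,.09]:
    g=abs(Z[:,0]-lo)<.006; print(lo,Z[g,2].min(),np.percentile(Z[g,2],5),(Z[g,1].min()+Z[g,1].max())/2)
E
```

```text
table z -0.0006849225978387552
n 6212 z 0.007543372574359775
((507.15740966796875, -108.8734130859375), (208.8590545654297, 57.74656295776367), 4.796349048614502) [[ 400.67935   -88.833046]
 [ 405.50778  -146.3774  ]
 [ 613.6355   -128.91379 ]
 [ 608.807     -71.36943 ]]
right (array([ 0.00971936, -0.02728035]), np.int64(30), 50) left (array([0.00853046, 0.02791111]), np.int64(47), 50)
th 0.0897190563962399
right (array([-4.83942657e-05, -2.72843948e-02]), np.int64(30), 50) left (array([-0.001066  ,  0.02790192]), np.int64(48), 50)
th 0.08967066213052945
right (array([ 2.85742437e-07, -2.72843911e-02]), np.int64(30), 50) left (array([-0.00101766,  0.02790193]), np.int64(48), 50)
th 0.08967094787296684
len 0.20909029923198713 wid 0.057920986528119126 -0.10369695873808635 -0.1045135797688091
near-end, origin est (s.min) [ 0.47570636 -0.11098275] left edge based [ 0.47577923 -0.11179316]
-0.059 76 -0.0119 0.0147 0.0614
-0.053 221 -0.0127 0.0154 0.062
-0.047 102 -0.0121 0.0143 0.0612
0.043 307 -0.0153 0.0145 0.0625
0.049 260 -0.0154 0.0142 0.0626
0.055 11 -0.0125 0.0117 0.0537
0.091 8 -0.0017 0.0107 0.0537
0.097 274 -0.0131 0.0115 0.058
0.103 156 -0.0109 0.0114 0.0574
0.109 147 -0.0104 0.011 0.0581
0.115 135 -0.0097 0.0111 0.0575
0.121 125 -0.0093 0.011 0.0581
0.127 5 0.0089 0.0095 0.0492
marker tool 8604 [ 6.4137846e-02 -1.9441593e-05] [1.00000000e+00 1.13826005e-04] y at 0 -2.674215e-05 rear x 0.10054181629730344 z top [-0.02705935 -0.02652479]
0.03 -0.02727471985865058 -0.026402109890526583 -3.6234773493963764e-05
0.05 -0.027842004316184065 -0.02642220289344278 -6.526502460940144e-05
0.07 -0.02772919448924194 -0.026553091582435254 0.00012850430312260925
0.09 -0.027924574431668982 -0.026741501800966412 -6.606040968271717e-05
```

The dock origin is at about (0.4757, -0.1114) with yaw 0.089, and the cap mouth looks to be near dock x = +96 mm. The press should come midway between the clips, so I'll put the marker back on its rest and regrasp it 18 mm nearer the nose.

Emit:
drive_tool --increments '[0,0,0.04,0,0,0,0.04,0,0,0,0.04,0,0,0,0.03,0,0,0,0.01,0,0,0,0,0,0,0,0,0]'

```text
t: 5.25
tcp_pos: [0.4772, 0.1115, 0.0131]
eef_rot: [[-0.992, 0.123, -0.01], [0.123, 0.992, 0.001], [0.01, -0.0, -1.0]]
ft_force: [-13.2, 1.4, 19.0]
gripper_width: 0.0159
finger_force: 61.8
```

Emit:
drive_tool --increments '[0,0,0,0,0,0,0,0,0,0,0,0,0,0,0,0,0,0,0,0,-0.009,0,0,0,-0.009,0,0,0,0,0,0,0,0,0,0,0]' --jaw 130

```text
t: 6.15
tcp_pos: [0.4986, 0.1088, 0.0134]
eef_rot: [[-0.993, 0.122, -0.0], [0.122, 0.993, 0.0], [0.0, 0.0, -1.0]]
ft_force: [-0.4, 0.8, -0.7]
gripper_width: 0.0423
finger_force: 0.0
```

Emit:
drive_tool --increments '[0,0,0,0,0,0,0,0,0,0,0,0,0,0,0,0,0,0,0,0,0,0,0,0,0,0,0,0]' --jaw 255

```text
t: 6.85
tcp_pos: [0.498, 0.1089, 0.0133]
eef_rot: [[-0.993, 0.122, -0.0], [0.122, 0.993, 0.0], [0.0, 0.0, -1.0]]
ft_force: [-1.0, 0.9, 0.9]
gripper_width: 0.0159
finger_force: 58.5
```

Emit:
drive_tool --increments '[0,0,-0.02,0,0,0,-0.03,0,0,0,-0.04,0,0,0,-0.04,0,0,0,-0.03,0,0,0,0,0,0,0,0,0]'

```text
t: 7.55
tcp_pos: [0.4985, 0.1088, 0.1738]
eef_rot: [[-0.993, 0.121, 0.002], [0.121, 0.993, -0.0], [-0.002, 0.0, -1.0]]
ft_force: [-0.0, 0.0, -0.6]
gripper_width: 0.0162
finger_force: 58.5
```

```bash
cat > mk.py <<'E'
from h import *
s=read_state(); p,d=read_camera("wrist"); w={k:s[k] for k in("tcp_pos","eef_rot")}; R=w["eef_rot"]
P=cloud("wrist",d,w); L=(P-w["tcp_pos"])@R; m=(d>0)&(abs(L[...,1])<.014)&(L[...,2]<-.012)&(L[...,2]>-.035)&(L[...,0]>.02)&(L[...,0]<.14)
Z=L[m]; c,b=axis(Z[:,:2]); rear=np.percentile(Z[:,0],99.9); print("marker in tool",m.sum(),"ang",b[1],"y0",c[1]-c[0]*b[1]/b[0],"rear",rear,"origin x",rear-.099)
q=[(lo,np.percentile(Z[abs(Z[:,0]-lo)<.006,2],5)) for lo in np.arange(.03,rear-.01,.01)]; print(np.round(q,4).tolist())
o=np.array([.4757,-.1114]); th=.0892; e=np.array([np.cos(th),np.sin(th)]); n=np.array([-e[1],e[0]])
v=s["tcp_pos"][:2]-o; print("t",s["t"],"tcp dock",v@e,v@n,s["tcp_pos"],"yaw err",np.arctan2(-R[1,0],-R[0,0])-th)
cv2.imwrite("pics/mk_%d.png"%(s["t"]*100),p[:,:,::-1]); np.savez("mk.npz",p=p,d=d,**w)
E
python3 mk.py
```

```text
marker in tool 10121 ang -0.0011101759 y0 -1.0118922e-05 rear 0.1082894312906747 origin x 0.009289431290674693
[[0.03, -0.0274], [0.04, -0.0274], [0.05, -0.0274], [0.06, -0.0274], [0.07, -0.0273], [0.08, -0.0275], [0.09, -0.0274]]
t 7.55 tcp dock 0.042352708914321545 0.2172793648484952 [0.4985287  0.10878838 0.17384881] yaw err -0.21096877666467095
```

```bash
python3 - <<'E'
from h import *
s=read_state();R=s["eef_rot"]
for n in ["top","scene"]:
    p,d=read_camera(n); L=(cloud(n,d)-s["tcp_pos"])@R
    m=(d>0)&(abs(L[...,1])<.015)&(abs(L[...,2]+.0184)<.015)&(abs(L[...,0])<.15)
    x=L[m][:,0]; h,e=np.histogram(x,np.arange(-.15,.151,.005)); print(n,m.sum(),x.min(),x.max()); print([(round(a,3),int(b)) for a,b in zip(e,h) if b])
    for sg in (-1,1):
        q=L[m&(L[...,0]*sg>.05)]; 
        if len(q): print(sg,np.median(q,0),q[:,0].min(),q[:,0].max())
    cv2.imwrite(f"pics/{n}2.png",p[:,:,::-1])
E
```

```text
top 92 0.011223621442077834 0.05677255612792842
[(np.float64(0.01), 2), (np.float64(0.015), 5), (np.float64(0.02), 11), (np.float64(0.025), 13), (np.float64(0.03), 12), (np.float64(0.035), 11), (np.float64(0.04), 12), (np.float64(0.045), 10), (np.float64(0.05), 11), (np.float64(0.055), 5)]
1 [ 0.05391236  0.00099489 -0.0255964 ] 0.050952300285746654 0.05677255612792842
scene 475 -0.07922995816003198 0.12141138829600516
[(np.float64(-0.08), 5), (np.float64(-0.075), 5), (np.float64(-0.07), 6), (np.float64(-0.065), 4), (np.float64(-0.06), 6), (np.float64(-0.055), 10), (np.float64(-0.05), 10), (np.float64(-0.045), 7), (np.float64(-0.04), 6), (np.float64(-0.035), 8), (np.float64(-0.03), 9), (np.float64(-0.025), 7), (np.float64(-0.02), 1), (np.float64(-0.005), 3), (np.float64(0.0), 10), (np.float64(0.005), 32), (np.float64(0.01), 30), (np.float64(0.015), 14), (np.float64(0.02), 14), (np.float64(0.025), 13), (np.float64(0.03), 11), (np.float64(0.035), 15), (np.float64(0.04), 10), (np.float64(0.045), 17), (np.float64(0.05), 13), (np.float64(0.055), 13), (np.float64(0.06), 15), (np.float64(0.065), 15), (np.float64(0.07), 13), (np.float64(0.075), 13), (np.float64(0.08), 14), (np.float64(0.085), 14), (np.float64(0.09), 15), (np.float64(0.095), 18), (np.float64(0.1), 13), (np.float64(0.105), 15), (np.float64(0.11), 21), (np.float64(0.115), 20), (np.float64(0.12), 10)]
-1 [-0.06354177 -0.00288022 -0.02119233] -0.07922995816003198 -0.05007998897708577
1 [ 0.0905899  -0.00524048 -0.02234147] 0.05033434773208863 0.12141138829600516
```

Emit:
drive_tool --increments '[0,0,0,-0.106,0,0,0,-0.105,0.007,-0.036,0,0,0.007,-0.036,0,0,0.007,-0.036,0,0,0.007,-0.036,0,0,0.007,-0.036,0,0,0.007,-0.037,0,0,0,0,0,0,0,0,0,0]'

```text
t: 8.7
tcp_pos: [0.4748, -0.1112, 0.1717]
eef_rot: [[-0.996, -0.087, -0.003], [-0.087, 0.996, 0.001], [0.003, 0.002, -1.0]]
ft_force: [-0.3, 0.5, -0.9]
gripper_width: 0.0161
finger_force: 58.7
```

```bash
python3 mk.py
```

```text
marker in tool 10126 ang -0.0010326249 y0 -0.00015750021 rear 0.10838172127884614 origin x 0.009381721278846136
[[0.03, -0.0274], [0.04, -0.0273], [0.05, -0.0274], [0.06, -0.0273], [0.07, -0.0274], [0.08, -0.0275], [0.09, -0.0275]]
t 8.7 tcp dock -0.0008927402761380106 0.00026193453367034404 [ 0.47478748 -0.11121863  0.17168804] yaw err -0.001976002135910135
```

Emit:
drive_tool --increments '[-0.001,0,0.03,0,0,0,0.03,0,0,0,0.025,0,0,0,0,0,0,0,0,0,0,0,0,0]'

```text
t: 9.35
tcp_pos: [0.4779, -0.1108, 0.09]
eef_rot: [[-0.996, -0.09, 0.002], [-0.09, 0.996, -0.001], [-0.002, -0.001, -1.0]]
ft_force: [0.3, -0.5, -0.6]
gripper_width: 0.0161
finger_force: 58.7
```

```bash
python3 mk.py; python3 - <<'E'
from h import *
w=np.load("mk.npz"); d=w["d"]; P=cloud("wrist",d,w); L=(P-w["tcp_pos"])@w["eef_rot"]; z=P[...,2]
hsv=cv2.cvtColor(w["p"],cv2.COLOR_RGB2HSV)
b=(d>0)&(z>.004)&(z<.012)&(abs(L[...,1])<.05)&(hsv[...,1]<70)&(hsv[...,2]>90)
X=L[b]; print("base",b.sum(),"x",X[:,0].min(),X[:,0].max())
for lo in np.arange(-.03,.08,.01):
    g=abs(X[:,0]-lo)<.003
    if g.sum()>10: print(round(lo,3),X[g,1].min().round(4),X[g,1].max().round(4),((X[g,1].min()+X[g,1].max())/2).round(4))
c=(d>0)&(z>.045)&(z<.066)&(abs(L[...,1])<.03); Y=L[c]
for lo in np.arange(-.08,.08,.004):
    g=abs(Y[:,0]-lo)<.002
    if g.sum()>3: print("clip",round(lo,3),g.sum(),Y[g,1].min().round(4),Y[g,1].max().round(4),z[c][g].max().round(4))
E
```

```text
marker in tool 10121 ang -0.0014055484 y0 -0.00013546992 rear 0.10839072845161685 origin x 0.009390728451616842
[[0.03, -0.0274], [0.04, -0.0274], [0.05, -0.0274], [0.06, -0.0273], [0.07, -0.0274], [0.08, -0.0275], [0.09, -0.0275]]
t 9.35 tcp dock 0.0022101260483822667 0.00043853541088138094 [ 0.47786227 -0.11076633  0.08999186] yaw err 0.0010045390860967812
base 3901 x -0.13401376152827343 0.07510376090014972
-0.03 -0.029 0.0263 -0.0014
-0.02 -0.0287 0.0269 -0.0009
-0.01 -0.0283 0.0265 -0.0009
0.0 -0.0288 0.027 -0.0009
0.01 -0.0284 0.0266 -0.0009
0.02 -0.0289 0.0271 -0.0009
0.03 -0.0286 0.0266 -0.001
0.04 -0.0279 0.0271 -0.0004
0.05 -0.0286 0.0266 -0.001
0.06 -0.0281 0.0272 -0.0005
0.07 -0.0286 0.0274 -0.0006
clip 0.048 38 -0.0161 0.0141 0.0621
clip 0.052 72 -0.0161 0.0145 0.0625
clip 0.056 64 -0.016 0.0145 0.0632
```

```bash
python3 - <<'E'
from h import *
cv2.imwrite("pics/v5.png",np.load("mk.npz")["p"][:,:,::-1])
E
```

```text
(no output)
```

View pics/v5.png

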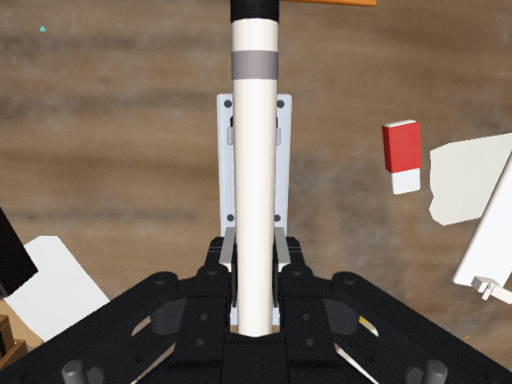

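Emit:
drive_tool --increments '[0,-0.0008,0.02,0,0,0,0.02,0,0,0,0.005,0,0,0,0,0,0,0,0,0,0,0,0,0]'

```text
t: 10.0
tcp_pos: [0.4778, -0.1121, 0.0448]
eef_rot: [[-0.996, -0.089, 0.002], [-0.089, 0.996, -0.001], [-0.002, -0.001, -1.0]]
ft_force: [-0.7, 0.5, -0.6]
gripper_width: 0.016
finger_force: 58.7
```

Emit:
drive_tool --increments '[0,0,0.002,0,0,0,0.002,0,0,0,0,0]'

```text
t: 10.3
tcp_pos: [0.4778, -0.1119, 0.0408]
eef_rot: [[-0.996, -0.089, 0.002], [-0.089, 0.996, -0.0], [-0.002, -0.0, -1.0]]
ft_force: [-0.8, 2.1, 5.5]
gripper_width: 0.0161
finger_force: 59.4
```

Emit:
drive_tool --increments '[0,0,0.001,0,0,0,0.001,0,0,0,0,0]'

```text
t: 10.6
tcp_pos: [0.4785, -0.1121, 0.0401]
eef_rot: [[-0.996, -0.089, 0.003], [-0.089, 0.996, -0.0], [-0.003, -0.001, -1.0]]
ft_force: [-3.2, 2.2, 12.4]
gripper_width: 0.016
finger_force: 59.9
```

Emit:
drive_tool --increments '[0,0,0.001,0,0,0,0,0]'

```text
t: 10.8
tcp_pos: [0.4788, -0.1121, 0.0395]
eef_rot: [[-0.996, -0.089, 0.003], [-0.089, 0.996, -0.001], [-0.003, -0.001, -1.0]]
ft_force: [-3.9, 2.9, 13.8]
gripper_width: 0.0161
finger_force: 60.1
```

Emit:
drive_tool --increments '[0,0,0.001,0,0,0,0,0]'

```text
t: 11.0
tcp_pos: [0.4792, -0.1122, 0.0389]
eef_rot: [[-0.996, -0.089, 0.004], [-0.089, 0.996, -0.001], [-0.004, -0.001, -1.0]]
ft_force: [-3.5, 3.6, 14.7]
gripper_width: 0.0163
finger_force: 60.3
```

Emit:
drive_tool --increments '[0,0,0.001,0,0,0,0,0]'

```text
t: 11.2
tcp_pos: [0.4795, -0.1122, 0.0382]
eef_rot: [[-0.996, -0.089, 0.005], [-0.089, 0.996, -0.001], [-0.005, -0.001, -1.0]]
ft_force: [-2.8, 3.2, 15.9]
gripper_width: 0.0163
finger_force: 60.4
```

Emit:
drive_tool --increments '[0,0,0.001,0,0,0,0,0]'

```text
t: 11.4
tcp_pos: [0.4798, -0.1122, 0.0374]
eef_rot: [[-0.996, -0.089, 0.006], [-0.089, 0.996, -0.001], [-0.006, -0.001, -1.0]]
ft_force: [-2.4, 4.0, 15.9]
gripper_width: 0.0162
finger_force: 60.3
```

Emit:
drive_tool --increments '[0,0,0.001,0,0,0,0,0]'

```text
t: 11.6
tcp_pos: [0.48, -0.1122, 0.0363]
eef_rot: [[-0.996, -0.089, 0.006], [-0.089, 0.996, -0.001], [-0.006, -0.001, -1.0]]
ft_force: [-1.0, 3.3, 15.1]
gripper_width: 0.0157
finger_force: 60.3
```

Emit:
drive_tool --increments '[0,0,0.001,0,0,0,0,0]'

```text
t: 11.8
tcp_pos: [0.4801, -0.1122, 0.035]
eef_rot: [[-0.996, -0.089, 0.007], [-0.089, 0.996, -0.001], [-0.007, -0.001, -1.0]]
ft_force: [2.0, 3.0, 12.8]
gripper_width: 0.0159
finger_force: 60.0
```

Emit:
drive_tool --increments '[0,0,0.001,0,0,0,0,0]'

```text
t: 12.0
tcp_pos: [0.48, -0.1121, 0.0334]
eef_rot: [[-0.996, -0.089, 0.007], [-0.089, 0.996, -0.001], [-0.007, -0.001, -1.0]]
ft_force: [2.7, 3.1, 6.6]
gripper_width: 0.0164
finger_force: 59.6
```

Emit:
drive_tool --increments '[0,0,0.001,0,0,0,0,0]'

```text
t: 12.2
tcp_pos: [0.4794, -0.1119, 0.0313]
eef_rot: [[-0.996, -0.089, 0.006], [-0.089, 0.996, -0.0], [-0.006, -0.001, -1.0]]
ft_force: [5.2, 2.3, 1.5]
gripper_width: 0.016
finger_force: 59.0
```

Emit:
drive_tool --increments '[0,0,0.001,0,0,0,0,0]'

```text
t: 12.4
tcp_pos: [0.4762, -0.1116, 0.0274]
eef_rot: [[-0.996, -0.089, -0.001], [-0.089, 0.996, -0.0], [0.001, -0.0, -1.0]]
ft_force: [2.6, -1.8, -5.6]
gripper_width: 0.0161
finger_force: 58.6
```

Emit:
drive_tool --increments '[0,0,0,0,0,0,0,0,0,0,0,0,0,0,0,0,0,0,0,0]' --jaw 130

```text
t: 12.9
tcp_pos: [0.4766, -0.1118, 0.0283]
eef_rot: [[-0.996, -0.089, -0.0], [-0.089, 0.996, -0.0], [0.0, -0.0, -1.0]]
ft_force: [-0.1, -0.1, -0.1]
gripper_width: 0.0423
finger_force: 0.0
```

```bash
python3 mk.py; python3 - <<'E'
from h import *
w=np.load("mk.npz"); d=w["d"]; P=cloud("wrist",d,w); o=np.array([.4757,-.1114]); th=.0892; e=np.array([np.cos(th),np.sin(th)]); n=np.array([-e[1],e[0]])
x=(P[...,:2]-o)@e; y=(P[...,:2]-o)@n
m=(d>0)&(abs(y)<.012)&(P[...,2]>.046)&(P[...,2]<.058)&(x<0)
for lo in np.arange(-.11,0,.01):
    g=m&(abs(x-lo)<.003)
    if g.sum()>20: print(round(lo,3),g.sum(),"y",(y[g].min()+y[g].max())/2,"ztop",np.percentile(P[...,2][g],97))
st=read_state(); st2=[]
p,D=read_camera("scene"); Q=cloud("scene",D); x=(Q[...,:2]-o)@e; y=(Q[...,:2]-o)@n
m=(D>0)&(abs(y)<.012)&(Q[...,2]>.04)&(Q[...,2]<.057); xs=x[m]; h,b=np.histogram(xs,np.arange(-.14,.14,.01)); print([(round(a,2),int(k)) for a,k in zip(b,h)],xs.min())
c=np.vstack([p[190:290,210:340,::-1]]); cv2.imwrite("pics/s6.png",cv2.resize(c,None,fx=4,fy=4,interpolation=2))
E
```

```text
marker in tool 10891 ang 0.0005377056 y0 -9.900834e-05 rear 0.10880766144940286 origin x 0.009807661449402857
[[0.03, -0.0253], [0.04, -0.0253], [0.05, -0.032], [0.06, -0.0298], [0.07, -0.0253], [0.08, -0.0255], [0.09, -0.0255]]
t 12.9 tcp dock 0.0008996846770168306 -0.00045118998951843546 [ 0.4766363  -0.11176925  0.02833381] yaw err -1.8005087128916686e-05
-0.11 56 y -0.0006829125540422122 ztop 0.05222286163234551
-0.1 843 y -0.0006137644138735189 ztop 0.053980018330919526
-0.09 795 y -0.0004640741461908963 ztop 0.054060854196716156
-0.08 731 y -0.0004856293743531687 ztop 0.05414863899401153
-0.07 663 y -0.00043034985314940963 ztop 0.05373727518238297
-0.06 635 y -0.0006414119275776342 ztop 0.0536875603335942
-0.05 868 y -2.0561079835949153e-05 ztop 0.05759365567315797
-0.04 529 y -0.000600969982973083 ztop 0.053791784799352614
-0.03 489 y -0.0008575559026787454 ztop 0.05367646623909369
-0.02 468 y -0.0005865207754422791 ztop 0.053985148315169956
-0.01 436 y -0.0006254088215757519 ztop 0.05367467712365026
[(np.float64(-0.14), 0), (np.float64(-0.13), 9), (np.float64(-0.12), 45), (np.float64(-0.11), 31), (np.float64(-0.1), 30), (np.float64(-0.09), 28), (np.float64(-0.08), 32), (np.float64(-0.07), 25), (np.float64(-0.06), 44), (np.float64(-0.05), 24), (np.float64(-0.04), 19), (np.float64(-0.03), 25), (np.float64(-0.02), 27), (np.float64(-0.01), 19), (np.float64(0.0), 23), (np.float64(0.01), 22), (np.float64(0.02), 14), (np.float64(0.03), 3), (np.float64(0.04), 2), (np.float64(0.05), 0), (np.float64(0.06), 0), (np.float64(0.07), 0), (np.float64(0.08), 0), (np.float64(0.09), 0), (np.float64(0.1), 3), (np.float64(0.11), 3), (np.float64(0.12), 10), (np.float64(0.13), 0)] -0.12109375158385584
```

View pics/s6.png

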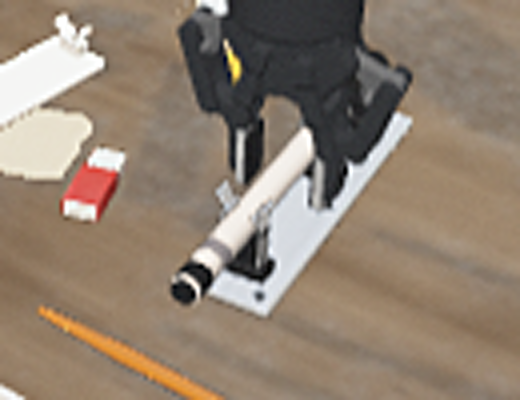

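Both clips hold the marker level, with its axis at about 44.8 mm and its rear end at about (185,285) in the crop. I'll regrasp farther back and slide.

Emit:
drive_tool --increments '[0.007,0,0.0008,0,0.008,0,0.0007,0,0,0,0,0,0,0,0,0]'

```text
t: 13.4
tcp_pos: [0.4614, -0.1131, 0.0267]
eef_rot: [[-0.996, -0.089, 0.0], [-0.089, 0.996, -0.0], [-0.0, -0.0, -1.0]]
ft_force: [-0.1, -0.6, 0.5]
gripper_width: 0.0418
finger_force: 0.0
```

Emit:
drive_tool --increments '[0,0,0,0,0,0,0,0,0,0,0,0,0,0,0,0,0,0,0,0,0,0,0,0]' --jaw 255

```text
t: 14.0
tcp_pos: [0.462, -0.1131, 0.0271]
eef_rot: [[-0.996, -0.089, 0.0], [-0.089, 0.996, -0.0], [-0.0, -0.0, -1.0]]
ft_force: [-1.8, 0.9, 3.5]
gripper_width: 0.0157
finger_force: 58.6
```

Emit:
drive_tool --increments '[-0.002,0,0,0,-0.002,0,0,0,-0.002,0,0,0,-0.002,0,0,0,-0.002,0,0,0]'

```text
t: 14.5
tcp_pos: [0.4668, -0.1126, 0.0269]
eef_rot: [[-0.996, -0.09, -0.015], [-0.09, 0.996, -0.0], [0.015, 0.001, -1.0]]
ft_force: [-24.1, -2.2, 24.3]
gripper_width: 0.0162
finger_force: 60.9
```

The push couples into downward force, so I'll relieve it by raising the command slightly.

Emit:
drive_tool --increments '[0,0,-0.0015,0,0,0,0,0]'

```text
t: 14.7
tcp_pos: [0.4687, -0.1124, 0.0271]
eef_rot: [[-0.996, -0.09, -0.008], [-0.09, 0.996, -0.001], [0.008, 0.0, -1.0]]
ft_force: [-10.5, -2.8, 5.4]
gripper_width: 0.0161
finger_force: 59.0
```

Emit:
drive_tool --increments '[0,0,-0.0015,0,0,0,0,0]'

```text
t: 14.9
tcp_pos: [0.4687, -0.1123, 0.0274]
eef_rot: [[-0.996, -0.089, -0.006], [-0.089, 0.996, -0.001], [0.006, 0.0, -1.0]]
ft_force: [-4.4, -3.3, -4.0]
gripper_width: 0.0159
finger_force: 59.1
```

Emit:
drive_tool --increments '[-0.001,0,0,0,-0.001,0,0,0]'

```text
t: 15.1
tcp_pos: [0.4707, -0.1122, 0.0274]
eef_rot: [[-0.996, -0.09, -0.007], [-0.09, 0.996, -0.001], [0.007, 0.0, -1.0]]
ft_force: [-5.1, -4.1, -4.5]
gripper_width: 0.0157
finger_force: 59.2
```

Emit:
drive_tool --increments '[-0.001,0,0,0,-0.001,0,0,0]'

```text
t: 15.3
tcp_pos: [0.4727, -0.112, 0.0273]
eef_rot: [[-0.996, -0.09, -0.007], [-0.09, 0.996, -0.001], [0.007, 0.0, -1.0]]
ft_force: [-5.0, -3.9, -3.9]
gripper_width: 0.0163
finger_force: 59.2
```

Emit:
drive_tool --increments '[-0.001,0,0,0,-0.001,0,0,0]'

```text
t: 15.5
tcp_pos: [0.4747, -0.1118, 0.0274]
eef_rot: [[-0.996, -0.09, -0.007], [-0.09, 0.996, -0.001], [0.007, 0.0, -1.0]]
ft_force: [-4.9, -3.1, -2.8]
gripper_width: 0.0162
finger_force: 59.2
```

Emit:
drive_tool --increments '[-0.001,-0.0002,0,0,-0.001,-0.0002,0,0,-0.001,0,0,0,-0.001,0,0,0]'

```text
t: 15.9
tcp_pos: [0.4786, -0.1116, 0.0272]
eef_rot: [[-0.996, -0.09, -0.007], [-0.09, 0.996, 0.0], [0.007, 0.001, -1.0]]
ft_force: [-5.7, -3.9, -3.1]
gripper_width: 0.0163
finger_force: 59.3
```

Emit:
drive_tool --increments '[-0.001,0,0,0,-0.001,0,0,0,-0.001,0,0,0]'

```text
t: 16.2
tcp_pos: [0.4816, -0.1113, 0.0272]
eef_rot: [[-0.996, -0.09, -0.007], [-0.09, 0.996, 0.0], [0.007, 0.001, -1.0]]
ft_force: [-5.9, -3.6, -2.7]
gripper_width: 0.0159
finger_force: 59.3
```

Emit:
drive_tool --increments '[-0.001,0,0,0,-0.001,0,0,0]'

```text
t: 16.4
tcp_pos: [0.4835, -0.1112, 0.0273]
eef_rot: [[-0.996, -0.09, -0.007], [-0.09, 0.996, 0.0], [0.007, 0.001, -1.0]]
ft_force: [-5.6, -3.9, -3.0]
gripper_width: 0.0162
finger_force: 59.3
```

Emit:
drive_tool --increments '[-0.001,0,0,0,-0.001,0,0,0]'

```text
t: 16.6
tcp_pos: [0.4855, -0.111, 0.0272]
eef_rot: [[-0.996, -0.09, -0.007], [-0.09, 0.996, 0.0], [0.007, 0.001, -1.0]]
ft_force: [-5.0, -3.2, -3.6]
gripper_width: 0.016
finger_force: 59.3
```

Emit:
drive_tool --increments '[-0.001,0,0,0]'

```text
t: 16.7
tcp_pos: [0.4865, -0.1109, 0.0273]
eef_rot: [[-0.996, -0.09, -0.007], [-0.09, 0.996, 0.0], [0.007, 0.001, -1.0]]
ft_force: [-5.1, -3.2, -2.9]
gripper_width: 0.0159
finger_force: 59.3
```

Emit:
drive_tool --increments '[-0.001,0,0,0]'

```text
t: 16.8
tcp_pos: [0.4875, -0.1108, 0.0273]
eef_rot: [[-0.996, -0.09, -0.007], [-0.09, 0.996, 0.0], [0.007, 0.001, -1.0]]
ft_force: [-5.5, -2.4, -2.8]
gripper_width: 0.0159
finger_force: 59.3
```

Emit:
drive_tool --increments '[-0.001,0,0,0]'

```text
t: 16.9
tcp_pos: [0.4885, -0.1107, 0.0273]
eef_rot: [[-0.996, -0.09, -0.007], [-0.09, 0.996, 0.0], [0.007, 0.001, -1.0]]
ft_force: [-5.8, -2.9, -2.4]
gripper_width: 0.0163
finger_force: 59.3
```

Emit:
drive_tool --increments '[-0.001,0,0,0]'

```text
t: 17.0
tcp_pos: [0.4895, -0.1106, 0.0273]
eef_rot: [[-0.996, -0.09, -0.007], [-0.09, 0.996, 0.0], [0.007, 0.001, -1.0]]
ft_force: [-5.3, -2.6, -2.3]
gripper_width: 0.016
finger_force: 59.3
```

Emit:
drive_tool --increments '[-0.001,0,0,0]'

```text
t: 17.1
tcp_pos: [0.4905, -0.1106, 0.0273]
eef_rot: [[-0.996, -0.09, -0.007], [-0.09, 0.996, 0.0], [0.007, 0.001, -1.0]]
ft_force: [-5.8, -3.2, -2.4]
gripper_width: 0.0163
finger_force: 59.3
```

Emit:
drive_tool --increments '[-0.001,0,0,0]'

```text
t: 17.2
tcp_pos: [0.4912, -0.1105, 0.0272]
eef_rot: [[-0.996, -0.09, -0.008], [-0.09, 0.996, 0.0], [0.008, 0.001, -1.0]]
ft_force: [-6.1, -3.5, -0.8]
gripper_width: 0.0157
finger_force: 59.4
```

Emit:
drive_tool --increments '[-0.001,0,0,0]'

```text
t: 17.3
tcp_pos: [0.4921, -0.1104, 0.0272]
eef_rot: [[-0.996, -0.09, -0.009], [-0.09, 0.996, 0.0], [0.009, 0.001, -1.0]]
ft_force: [-8.3, -3.7, 0.3]
gripper_width: 0.0162
finger_force: 59.4
```

Emit:
drive_tool --increments '[-0.001,0,0,0]'

```text
t: 17.4
tcp_pos: [0.4928, -0.1103, 0.0272]
eef_rot: [[-0.996, -0.09, -0.009], [-0.09, 0.996, 0.0], [0.009, 0.001, -1.0]]
ft_force: [-9.0, -3.4, -0.4]
gripper_width: 0.0163
finger_force: 59.5
```

Emit:
drive_tool --increments '[-0.001,0,0,0]'

```text
t: 17.5
tcp_pos: [0.4936, -0.1103, 0.0272]
eef_rot: [[-0.996, -0.09, -0.01], [-0.09, 0.996, -0.0], [0.01, 0.001, -1.0]]
ft_force: [-10.2, -3.5, 0.6]
gripper_width: 0.0164
finger_force: 59.6
```

```bash
python3 -c "
from h import *
s=read_state(); print(s['t'],s['tcp_pos'],s['ft_force'],s['torque'])"
```

```text
17.5 [ 0.49357231 -0.11027492  0.02719842] [-10.15592659  -3.53305677   0.61193674] [-0.4899707   1.36343888 -0.05567054]
```

The pad contact began near TCP x = 0.4905, where the lag and the force start to rise. About 1.6 mm more brings it to mid-stroke.

Emit:
drive_tool --increments '[-0.001,0,0,0]'

```text
t: 17.6
tcp_pos: [0.4943, -0.1102, 0.0272]
eef_rot: [[-0.996, -0.09, -0.011], [-0.09, 0.996, -0.0], [0.01, 0.001, -1.0]]
ft_force: [-10.1, -4.0, 1.5]
gripper_width: 0.0161
finger_force: 59.6
```

Emit:
drive_tool --increments '[-0.001,0,0,0,0,0,0,0]'

```text
t: 17.8
tcp_pos: [0.4953, -0.1101, 0.0272]
eef_rot: [[-0.996, -0.09, -0.011], [-0.09, 0.996, 0.0], [0.011, 0.001, -1.0]]
ft_force: [-9.9, -3.2, 1.3]
gripper_width: 0.0158
finger_force: 59.6
```

Emit:
drive_tool --increments '[0.001,0,0,0,0,0,0,0]'

```text
t: 18.0
tcp_pos: [0.4953, -0.1101, 0.0272]
eef_rot: [[-0.996, -0.09, -0.008], [-0.09, 0.996, 0.0], [0.008, 0.001, -1.0]]
ft_force: [-6.7, -2.6, -2.6]
gripper_width: 0.0164
finger_force: 59.3
```

Emit:
drive_tool --increments '[0.0005,0,0,0,0,0,0,0]'

```text
t: 18.2
tcp_pos: [0.4953, -0.1102, 0.0273]
eef_rot: [[-0.996, -0.089, -0.006], [-0.089, 0.996, 0.0], [0.006, 0.001, -1.0]]
ft_force: [-5.1, -3.4, -6.2]
gripper_width: 0.0158
finger_force: 59.0
```

Emit:
drive_tool --increments '[0,0,0.0007,0,0,0,0,0,0,0,0,0,0,0,0,0,0,0,0,0,0,0,0,0]' --jaw 130

```text
t: 18.8
tcp_pos: [0.4984, -0.1102, 0.0293]
eef_rot: [[-0.996, -0.089, 0.001], [-0.089, 0.996, -0.0], [-0.001, -0.0, -1.0]]
ft_force: [-0.5, 0.8, -0.2]
gripper_width: 0.0419
finger_force: 0.0
```

```bash
cat > fin.py <<'E'
from h import *
s=read_state(); p,d=read_camera("wrist"); w={k:s[k] for k in("tcp_pos","eef_rot")}
P=cloud("wrist",d,w); o=np.array([.4757,-.1114]); th=.0892; e=np.array([np.cos(th),np.sin(th)]); n=np.array([-e[1],e[0]])
x=(P[...,:2]-o)@e; y=(P[...,:2]-o)@n; z=P[...,2]; hsv=cv2.cvtColor(p,cv2.COLOR_RGB2HSV)
m=(d>0)&(abs(y)<.012)&(z>.046)&(z<.057)
for lo in np.arange(-.08,.09,.01):
    g=m&(abs(x-lo)<.003)
    if g.sum()>20: print(round(lo,3),"y",round((y[g].min()+y[g].max())/2,4),"ztop",round(np.percentile(z[g],95),4))
m=(d>0)&(abs(y)<.006)&(z>.04)&(z<.058)&(x<-.05); print("rear",np.percentile(x[m],.3),x[m].min(),"ft",s["ft_force"],s["tcp_pos"])
cv2.imwrite("pics/fin.png",p[:,:,::-1])
E
python3 fin.py
```

```text
-0.08 y -0.0007 ztop 0.0537
-0.07 y -0.0004 ztop 0.0538
-0.06 y -0.0005 ztop 0.0536
-0.05 y -0.0001 ztop 0.0564
-0.04 y -0.0006 ztop 0.0536
-0.03 y -0.0008 ztop 0.0536
-0.02 y -0.0005 ztop 0.0536
-0.01 y -0.0008 ztop 0.0536
-0.0 y -0.0007 ztop 0.0537
0.01 y -0.0007 ztop 0.0535
0.02 y -0.0007 ztop 0.0536
0.03 y -0.0009 ztop 0.0537
0.04 y -0.0009 ztop 0.0535
0.05 y 0.0001 ztop 0.0562
0.06 y -0.0006 ztop 0.0536
rear -0.08612059228552453 -0.08673775211093812 ft [-0.49594664  0.79948012 -0.21615889] [ 0.4984329  -0.11019596  0.02934287]
```

The arm relaxed about 3 mm on opening. I'll check whether it dragged the marker by comparing the grey band before and after.

```bash
cat > band.py <<'E'
from h import *
o=np.array([.4757,-.1114]); th=.0892; e=np.array([np.cos(th),np.sin(th)]); n=np.array([-e[1],e[0]])
def band(p,st):
    # grey level along the top line of the marker (z=0.0538, y=-0.0006); rays cast to plane, sampled by pixel
    g=cv2.cvtColor(p,cv2.COLOR_RGB2GRAY).astype(float); out=[]
    for v in range(0,230):
        for u in range(200,310):
            if abs(u-256)>12: continue
            q=onz("wrist",u,v,.0538,st)[:2]-o
            if abs(q@n+.0006)<.003: out.append((q@e,g[v,u]))
    a=np.array(out); xs=np.arange(-.11,-.02,.0005); y=np.array([np.median(a[abs(a[:,0]-x)<.0008,1]) if (abs(a[:,0]-x)<.0008).any() else np.nan for x in xs]); return xs,y
w=np.load("mk.npz"); xs,a=band(w["p"],w)
s=read_state(); p=read_camera("wrist")[0]; _,b=band(p,s)
def edges(y): return [(round(float(xs[i]+.0005*(165-y[i])/(y[i+1]-y[i])),4),round(float(y[i+1]-y[i]))) for i in range(len(y)-1) if (y[i]-165)*(y[i+1]-165)<0]
print(edges(a)); print(edges(b))
E
python3 band.py
```

```text
Traceback (most recent call last):
  File "band.py", line 12, in <module>
    w=np.load("mk.npz"); xs,a=band(w["p"],w)
                              ~~~~^^^^^^^^^^
  File "band.py", line 9, in band
    q=onz("wrist",u,v,.0538,st)[:2]-o
      ~~~^^^^^^^^^^^^^^^^^^^^^^
  File "h.py", line 16, in onz
    o,d=ray(name,u,v,st); return o+d*(z-o[2])/d[2]
        ~~~^^^^^^^^^^^^^
  File "h.py", line 4, in ray
    c=camera_info(name)
ValueError: time passes only in moves, steps and waits
```

```bash
sed -i 's/^import numpy as np, cv2/import numpy as np, cv2, functools\ncamera_info=functools.lru_cache(None)(camera_info)/' h.py
sed -i 's/xs=np.arange(-.11,-.02,.0005)/xs=np.arange(-.12,-.01,.0005)/' band.py; python3 band.py
```

```text
[(-0.1012, 195), (-0.0902, -3), (-0.082, 15)]
[(-0.0822, 150), (-0.0814, -164), (-0.0679, 106), (-0.0571, -14), (-0.0484, 26)]
```

The marker moved 33.3 mm, the same as the tool's travel, so it wasn't dragged and the pad is at about 5 mm. I'm retracting.

Emit:
drive_tool --increments '[0,0,0,0,0,0,-0.01,0,0,0,-0.03,0,0,0,-0.04,0,0,0,-0.04,0,0,0,0,0,0,0,0,0,0,0,0,0]' --jaw 100

```text
t: 19.7
tcp_pos: [0.4974, -0.1099, 0.1482]
eef_rot: [[-0.996, -0.089, -0.002], [-0.089, 0.996, 0.001], [0.002, 0.001, -1.0]]
ft_force: [-0.4, 0.1, 0.1]
gripper_width: 0.0517
finger_force: 0.0
```

```bash
python3 fin.py
```

```text
-0.08 y -0.0006 ztop 0.0537
-0.07 y -0.0002 ztop 0.0537
-0.06 y -0.0002 ztop 0.0537
-0.05 y -0.0006 ztop 0.0559
-0.04 y -0.0006 ztop 0.0534
-0.03 y -0.0005 ztop 0.0534
-0.02 y -0.001 ztop 0.0536
-0.01 y -0.0006 ztop 0.0536
-0.0 y -0.0005 ztop 0.0536
0.01 y -0.0009 ztop 0.0538
0.02 y -0.0005 ztop 0.0538
0.03 y -0.0009 ztop 0.0538
0.04 y -0.0005 ztop 0.0535
0.05 y -0.0005 ztop 0.0561
0.06 y -0.0009 ztop 0.0536
0.07 y -0.0009 ztop 0.0537
0.08 y -0.0009 ztop 0.0537
rear -0.08657708041475454 -0.08699373551426863 ft [-0.37117178  0.14449171  0.0835606 ] [ 0.49744957 -0.10992503  0.14818425]
```

View pics/fin.png

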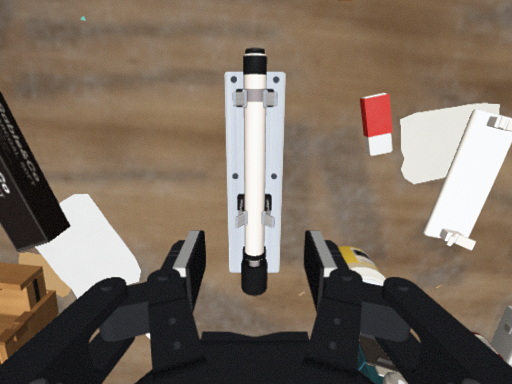

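The marker lies straight in both clips, at (255,97) and (255,215). Its nose is in the cap at (254,272) and the gripper is clear, so I'm handing in.

```bash
python3 -c "
from cell import *
print(hand_in())"
```

```text
the job is handed in; nothing more can be done
None
```

The marker is snapped into both clips, its nose in the sealing cap with the pad pressed back about 5 mm by my estimate (the pad reading itself isn't reported); it is released and handed in at about 20 s, and no verdict came back.

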